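Show a bracket to the inspection window

TASK

Slide the dimmer grip of the grey inspection station along its track until it is level with the small black preset tab beside the track. Then pick up the T-shaped aluminium bracket (flat base plate with an upright rib), carry it over the red bins and hold it upright and level about 15 mm above the middle of the station's glass window, its long side along the window's long side, without the bracket ever touching the station. Finish while still holding it there, the dimmer still at its preset, and leave the tab and everything else where they stand.

Things in the scene. Friction and masses are not known exactly. Their poses are not given: they have to be found in the camera images.
- window (a point): Centre of the upper face of the glass window (124 x 84 mm, black border 152 x 112 mm) in the top of the grey inspection station, a fixed box 250 x 210 x 45 mm tall; the glass lies 46 mm above the table and is flush within 1 mm. The window's long side runs along this point's y axis; z is up. The window centre is 45 mm towards -x of the box's centre; the dimmer track lies towards +x of the window (its centre line 120 mm from the window centre).
- dimmer (a joint): Travel of the dimmer grip along its track, 0 to 0.10 m, growing along the station's +y (the y axis of window). It slides with about 2 N of friction and stays where it is left.
- dimmer_top (a point): Centre of the top of the dimmer grip: an upright black block 28 mm (across the track) x 20 mm (along the track) x 40 mm tall, its top 99.5 mm above the table, its foot 59.5 mm above the table on an aluminium track 14 mm tall, 40 mm wide and 150 mm long. Axes as window.
- preset_tab (a point): Centre of the top of the preset tab: a small stiffly clamped black tab 20 mm (across) x 6 mm (along the track) x 12 mm tall, standing on the station on the +x side of the track, 36 mm from the track's centre line; its top is 57 mm above the table. The dimmer is set when the dimmer grip's centre is level with the tab's centre along the track (window's y axis).
- bracket_mid (a point): Centre, half-way up, of the T-shaped aluminium bracket: base plate 96 x 56 x 6 mm with an upright rib 60 mm long, 14 mm thick, 40 mm tall along the middle of the plate; 46 mm tall in all, this point 23 mm above its underside. x runs along its long side and the rib, y across the rib, z up. Mass about 0.14 to 0.28 kg. It stands on the table, rib up, to the right of the red bins, among two other aluminium parts.
- channel_mid (a point): Bystander: centre of a U-shaped aluminium channel 90 x 45 x 30 mm, open upward, on the table.
- angle_mid (a point): Bystander: centre of an L-shaped aluminium angle 60 x 50 x 56 mm tall with one upright leg, on the table.
- bin_near_mid (a point): Obstacle: centre (50 mm up) of the nearer open red bin of steel clips, 160 x 110 x 95 mm tall, x along its 160 mm, a 12 mm lip on its -x face; it stands loose on the table between the parts and the station.
- bin_far_mid (a point): Obstacle: centre (50 mm up) of the farther open red bin, of steel pins, the same size as the nearer one, behind it.
- tub_mid (a point): Bystander: a clear open plastic tub 50 x 100 x 45 mm tall near the robot; the point is 20 mm up at its centre.
- jar_mid (a point): Bystander: a glass jar with black lid, 56 mm diameter, 75 mm tall; the point is about half-way up its axis.
- driver_grip (a point): Bystander: a screwdriver lying on the table near the robot; the point is in its handle.
- wrench_grip (a point): Bystander: a 150 mm wrench lying on the table; the point is in its handle.
Mind the look-alikes: they are no part of the job. What is shaped like the part that bears bracket_mid but purple or yellow is not meant.

How it is judged:
By the outcome, as a careful person would: the job done as asked, in the order asked, and still so for the second after the job is handed in, while the arm keeps its last pose, push and grip.
It also fails if it takes over 59 s, if anything falls off the work surface, if the arm or the gripper's body presses on something with over 40 N, if the wrist force passes 120 N, or if a joint passes its speed limit or range.

ROBOT

A 6-joint arm with a two-finger parallel gripper is mounted at the origin on the work surface. World frame = base frame: x ahead of the robot, y to its left, z up, the work surface at z = 0. Lengths are in m, angles in degrees, forces in N, time in s.
With the tool pointing down it reaches from about 0.25 to 0.725 m from the base axis. Payload 9.7 kg.
Tool frame: the origin (TCP) lies midway between the tips of the shut fingers; the grasp point (between the pads) lies 19 mm behind it; z points along the fingers, y is the direction in which the jaws open and shut (so a half turn about z gives the same grasp; the last joint's range is limited). The gripper opens to 85 mm and grips with 20 to 120 N. Pads are 22 mm wide; open, the fingers measure 114 mm over their backs; the gripper's body (76 mm by 85 mm) begins 54 mm behind the grasp point. The pads swing forward as they close: fully open they stand 13 mm farther back than shut.
Start: joints at [0, 4.979, 10.078, 95.1, 0, 90], TCP at [0.55, -0, 0.231] pointing down, gripper open.
Joint ranges: [-179.16, 179.16], [-48.56, 103.87], [-65.8, 70.77], [-126.05, 130.52], [-82.76, 87.17], [-180, 180]. Speed limits (degrees/s): [127.2, 127.2, 147.25, 180, 180, 180].

INTERFACE

Orientations are given as [roll, pitch, yaw] about the fixed x, y, z axes, in that order (R = Rz(yaw) Ry(pitch) Rx(roll)).
In Python, from workcell import get_obs, camera, get_calibration, job_done gives the robot as it stands.
- The arm moves only by the tool play_rows, never from a script. Its argument "commands" is text: rows parted by semicolons, each of 5 numbers parted by spaces: the opening, from 0 (shut) to 1 (fully open), then the shift along the world's x, y, z in mm, then the turn about the world's z in degrees. A call has 1 to 10 rows; each row is the pose to reach, as a shift and turn from the pose commanded when the call began; what a row does not reach only later rows make up. A row lasts 1/12 s, in which the tool goes at most 41.7 mm and 7.16 degrees, less where a joint would pass 70% of its speed; a pose out of reach is approached as far as the arm can. A call with a gripper value outside its range is refused whole. The fingers move at their own pace and stop on an object; "force" is the grip in N (left out, the last holds). Time passes only in rows, so rows that repeat a pose let the fingers close. It gives the time, the measured TCP pose, the force and the opening at its end, in the units of the state.
- get_obs(): the state, without advancing time (a new reading comes with each control period).
- camera(name): name is "scene" or "side" or "wrist"; returns the picture (400x640x3 uint8, red, green, blue); there is no depth.
- get_calibration(name): a dict with "fx", "fy", "cx", "cy" (pixels), "k1" (the pictures are not rectified: a ray, as slopes to the right and down, at radius r is drawn at 1 + k1 r^2 times it, then the intrinsics apply), "eye" and "attitude" of the camera in the world; the wrist camera has in their place "mount" (4x4, takes a point from camera to tool coordinates, whose origin is the TCP and whose axes are the flange's). Camera axes: x right, y down, z forward; pixel columns grow to the right and rows downward; lengths in m; the calibration is good to about 2 mm. A picture is of the moment at which its call begins: read the wrist's pose just before it. get_calibration takes no time and is no camera call.
- job_done(): hands the job in, once; it reports no verdict.
The state is a dict: "time": time; "q": joint angles; "qd": joint speeds; "joint_efforts": joint torques, N m; "ee_pos": TCP position; "tcp_rot": TCP orientation; "wrist_force": force on the tool from outside, world axes, zero at the start; "torque": the same for the moment, N m; "opening": finger opening in m.
Only numpy, scipy, OpenCV 4.12 (cv2) and the standard library are available. Lean on these libraries where they do the work, as an engineer would, in place of code of your own. Each camera call takes 0.05 s, during which the arm holds its last target.

## Working session

There is one attempt and no reset: what is moved stays moved. The work goes in short steps, Python scripts to look and compute and a tool call to move; the robot and the scene stay as the last step left them, time stands still between calls to the robot, and variables do not carry over. Pictures are saved under pics/ and viewed, and the job is handed in when it is done.

Besides the shell and the picture viewer there is one more tool, called after ">>>" by a JSON object that holds its "method" and its "body", one argument or row to a line. play_rows: Moves the arm, as the interface text tells. Its arguments: {"type":"object","properties":{"commands":{"type":"string"},"force":{"type":"number"}},"required":["commands"]}

```bash
mkdir -p pics
python3 - <<'E'
from workcell import *
import cv2
o=get_obs();print(o)
for n in ("scene","side","wrist"):
    c=get_calibration(n);print(n,c)
    cv2.imwrite(f"pics/{n}0.png",camera(n)[:,:,::-1])
E
```

```text
{'time': 0.0, 'q': array([-7.16501774e-04,  5.01160073e+00,  1.00349208e+01,  9.50991979e+01,
        9.22506657e-04,  8.99994397e+01]), 'qd': array([ 0.04572872,  0.03491803, -0.01064625,  0.05971622, -0.00846776,
        0.01940818]), 'joint_efforts': array([ 7.68234549e-04, -5.20392072e+01,  4.64802504e+01,  1.63646933e-02,
        2.23589603e-05, -6.77332673e-05]), 'ee_pos': array([ 5.49776735e-01, -2.28640940e-06,  2.30582442e-01]), 'tcp_rot': array([-1.79924122e+02, -9.23247856e-04,  8.99998426e+01]), 'wrist_force': array([ 0.48076285,  0.30124148, -0.47428338]), 'torque': array([0.01031518, 0.01790354, 0.02026353]), 'opening': 0.08546052378233501}
scene {'fx': 392.45392273100396, 'fy': 392.45392273100396, 'cx': 319.264342386384, 'cy': 204.89082466548348, 'k1': -0.046309337237902766, 'eye': array([ 1.2655288 , -0.49536588,  0.93264085]), 'attitude': array([-133.81317732,    0.54298705,   60.02032072])}
side {'fx': 474.45585427005653, 'fy': 474.45585427005653, 'cx': 315.573056234094, 'cy': 209.29861728912178, 'k1': -0.09838215138688348, 'eye': array([-0.13122435, -0.90489654,  1.04990339]), 'attitude': array([-1.31946029e+02, -4.29559918e-02, -3.70935930e+01])}
wrist {'fx': 324.1913008062749, 'fy': 324.1913008062749, 'cx': 317.7073197206989, 'cy': 200.83200290821307, 'k1': -0.03212832873721929, 'mount': array([[ 5.68084884e-04, -9.54687693e-01, -2.97608948e-01,
         7.58434687e-02],
       [ 9.99999800e-01,  6.25139901e-04, -9.65313687e-05,
        -1.10833514e-03],
       [ 2.78204538e-04, -2.97608834e-01,  9.54687857e-01,
        -1.43158441e-01],
       [ 0.00000000e+00,  0.00000000e+00,  0.00000000e+00,
         1.00000000e+00]])}
```

View pics/scene0.png

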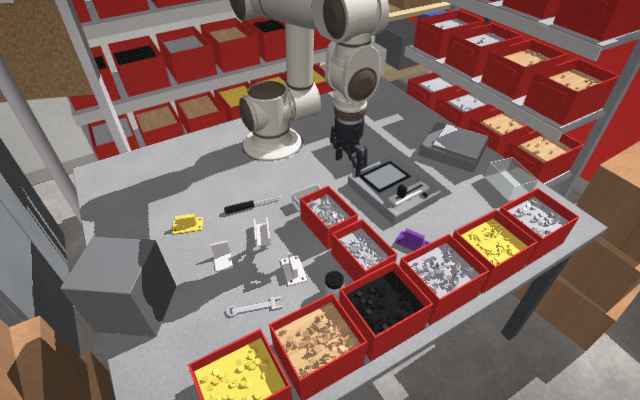

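View pics/side0.png

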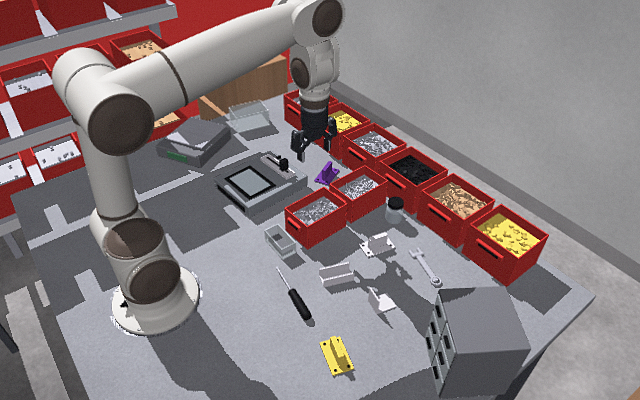

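View pics/wrist0.png

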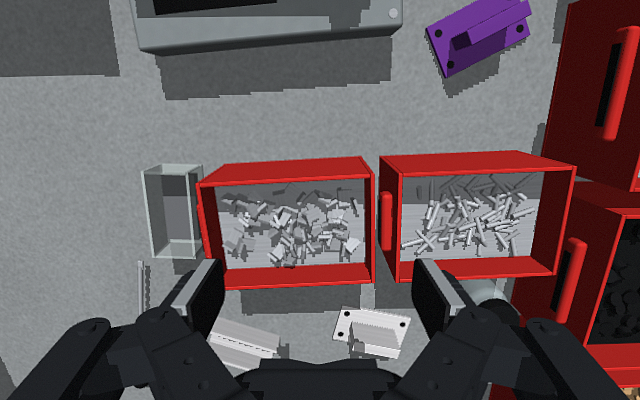

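```bash
cat > h.py <<'E'
import numpy as np, cv2
from scipy.spatial.transform import Rotation as R
from workcell import *
def cam(n,obs=None):
    c=get_calibration(n)
    if n!="wrist":
        return c,R.from_euler('xyz',c['attitude'],degrees=True).as_matrix(),np.array(c['eye'])
    T=np.eye(4);T[:3,:3]=R.from_euler('xyz',obs['tcp_rot'],degrees=True).as_matrix();T[:3,3]=obs['ee_pos']
    M=T@c['mount'];return c,M[:3,:3],M[:3,3]
def proj(C,P):
    c,A,e=C;p=(np.atleast_2d(P)-e)@A;s=p[:,:2]/p[:,2:];s=s*(1+c['k1']*(s**2).sum(1,keepdims=True))
    return s*[c['fx'],c['fy']]+[c['cx'],c['cy']]
def back(C,uv,z):
    c,A,e=C;d=(np.atleast_2d(uv)-[c['cx'],c['cy']])/[c['fx'],c['fy']];s=d.copy()
    for _ in range(20): s=d/(1+c['k1']*(s**2).sum(1,keepdims=True))
    r=np.c_[s,np.ones(len(s))]@A.T
    return e+r*((z-e[2])/r[:,2])[:,None]
def crop(img,x0,y0,x1,y1,k,fn):
    cv2.imwrite(fn,cv2.resize(img[y0:y1,x0:x1],None,fx=k,fy=k,interpolation=cv2.INTER_CUBIC))
E
python3 - <<'E'
from h import *
s=cv2.imread('pics/scene0.png');crop(s,340,140,460,230,6,'pics/c1.png');crop(s,190,190,340,300,5,'pics/c2.png')
s=cv2.imread('pics/side0.png');crop(s,200,140,320,220,6,'pics/c3.png');crop(s,260,210,420,320,5,'pics/c4.png')
E
```

```text
(no output)
```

View pics/c1.png

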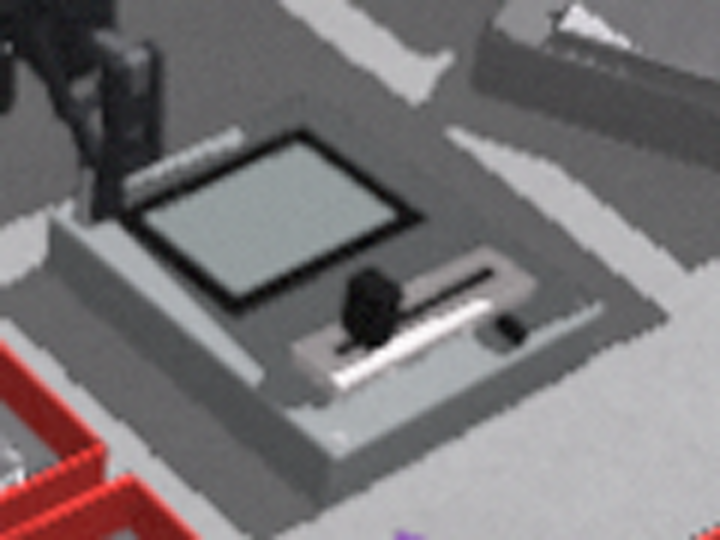

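View pics/c2.png

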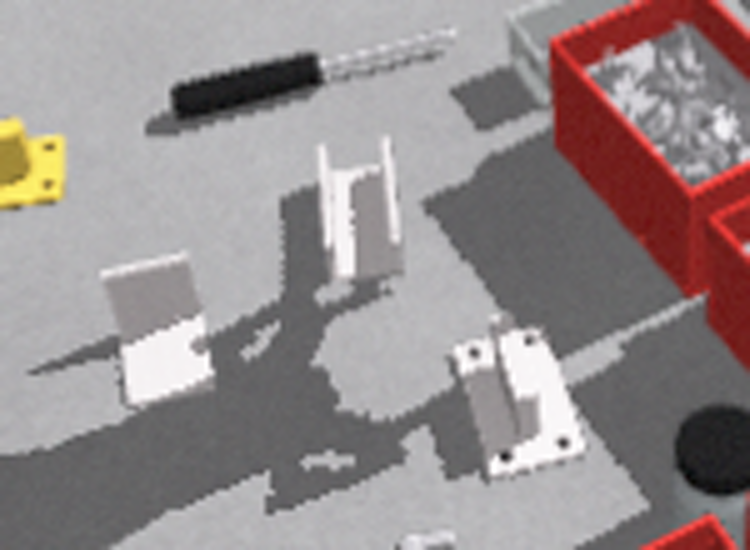

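View pics/c3.png

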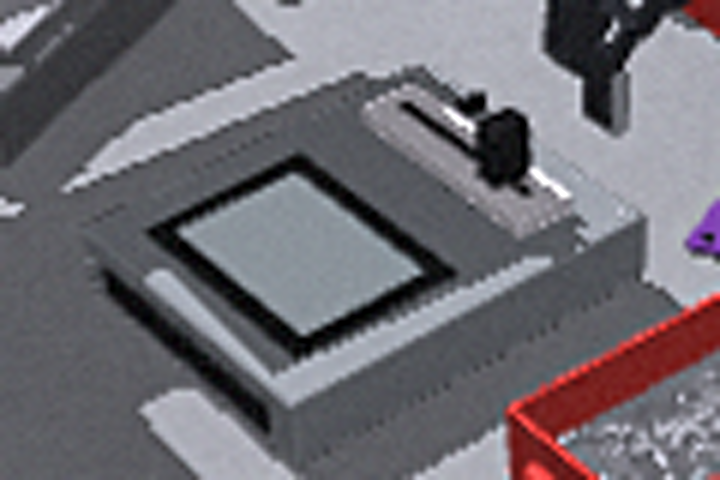

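View pics/c4.png

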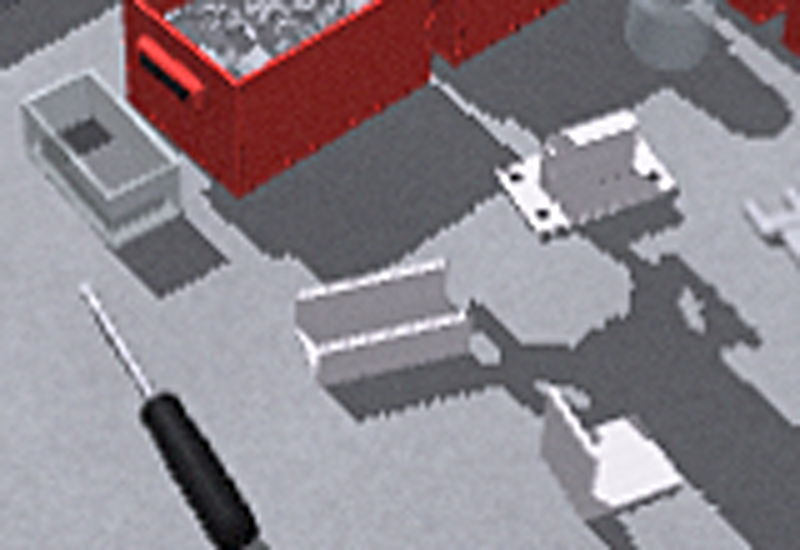

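Run:
```python
from h import *
np.set_printoptions(precision=4,suppress=True)
S=cam('scene');D=cam('side')
f=lambda a,o,k:np.array(a)/k+o
w1=back(S,f([(122,215),(300,128),(425,216),(238,315)],(340,140),6),.046)
w2=back(D,f([(147,232),(298,153),(456,272),(297,360)],(200,140),6),.046)
for w in(w1,w2):
    print(w,w.mean(0),[np.linalg.norm(w[i]-w[i-1]) for i in range(4)])
print('tab',back(S,f([(510,325)],(340,140),6),.057),back(D,f([(470,100)],(200,140),6),.057))
print('dim',back(S,f([(372,282)],(340,140),6),.0995),back(D,f([(503,118)],(200,140),6),.0995))
b1=back(S,f([(452,352),(540,325),(585,455),(490,480)],(190,190),5),.006)
b2=back(D,f([(497,172),(548,235),(680,185)],(260,210),5),.006)
print(b1,b1.mean(0));print(b2,(b2[0]+b2[2])/2)
r=back(D,f([(548,143),(570,130),(637,113),(632,135)],(260,210),5),.046);print(r,r.mean(0))
```

```text
[[0.4061 0.1583 0.046 ]
 [0.3924 0.2999 0.046 ]
 [0.4975 0.3115 0.046 ]
 [0.512  0.1647 0.046 ]] [0.452  0.2336 0.046 ] [np.float64(0.10613808324603005), np.float64(0.1422547166303783), np.float64(0.10577401952189469), np.float64(0.1475102519361338)]
[[0.3888 0.2988 0.046 ]
 [0.4968 0.3111 0.046 ]
 [0.5097 0.1617 0.046 ]
 [0.3993 0.1507 0.046 ]] [0.4486 0.2306 0.046 ] [np.float64(0.14843789487748912), np.float64(0.10869392595808477), np.float64(0.14991740195515418), np.float64(0.11087840459653978)]
tab [[0.6045 0.2812 0.057 ]] [[0.5993 0.281  0.057 ]]
dim [[0.5726 0.2025 0.0995]] [[0.5732 0.2044 0.0995]]
[[ 0.5726 -0.2394  0.006 ]
 [ 0.5809 -0.1846  0.006 ]
 [ 0.6774 -0.2065  0.006 ]
 [ 0.6653 -0.2608  0.006 ]] [ 0.6241 -0.2228  0.006 ]
[[ 0.58   -0.1868  0.006 ]
 [ 0.5702 -0.2443  0.006 ]
 [ 0.6615 -0.2624  0.006 ]] [ 0.6208 -0.2246  0.006 ]
[[ 0.5926 -0.2146  0.046 ]
 [ 0.6104 -0.2145  0.046 ]
 [ 0.6523 -0.2282  0.046 ]
 [ 0.6371 -0.24    0.046 ]] [ 0.6231 -0.2243  0.046 ]
```

>>> {"method": "play_rows", "body": {
  "commands": "1 10 40 20 5;1 20 80 20 5;1 30 120 20 5;1 30 160 20 5;1 30 180 20 5;1 30 180 20 5;1 30 180 20 5"
}}

```text
time: 0.73
ee_pos: [0.5797, 0.1812, 0.2506]
tcp_rot: [-179.9, 0.0, 95.1]
wrist_force: [-0.2, -0.3, -0.6]
opening: 0.0853
```

Run:
```python
from h import *
o=get_obs();print(o['ee_pos'],o['tcp_rot'],o['time'])
im=camera('wrist')[:,:,::-1];cv2.imwrite('pics/w1.png',im)
np.save('o1.npy',np.r_[o['ee_pos'],o['tcp_rot']])
```

```text
[0.57974708 0.18117662 0.2505576 ] [-1.79932030e+02  2.37471765e-02  9.51374136e+01] 0.7333
```

View pics/w1.png

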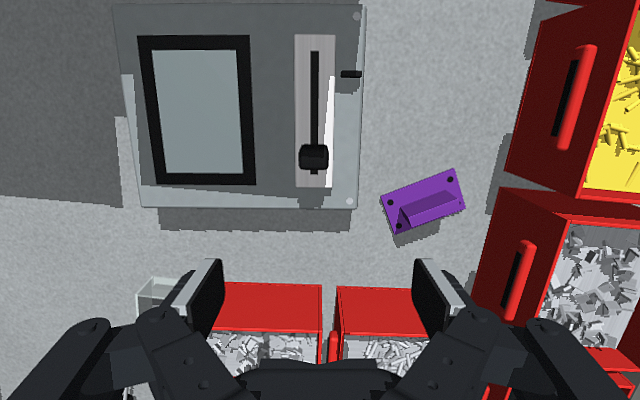

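```bash
python3 - <<'E'
from h import *
s=cv2.imread('pics/w1.png');crop(s,280,50,370,180,6,'pics/c5.png');crop(s,125,25,265,195,4,'pics/c6.png');crop(s,280,50,370,100,8,'pics/c7.png')
E
python3 -c "
import cv2;im=cv2.imread('pics/c5.png');print(im.shape)
cv2.imwrite('pics/c5.png',cv2.resize(im,(415,600)))"
```

```text
(780, 540, 3)
```

View pics/c5.png

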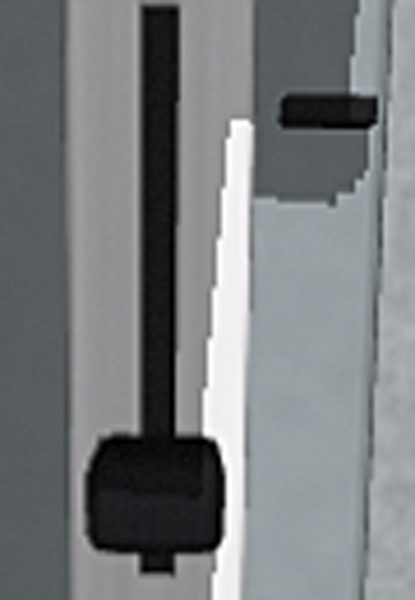

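View pics/c6.png

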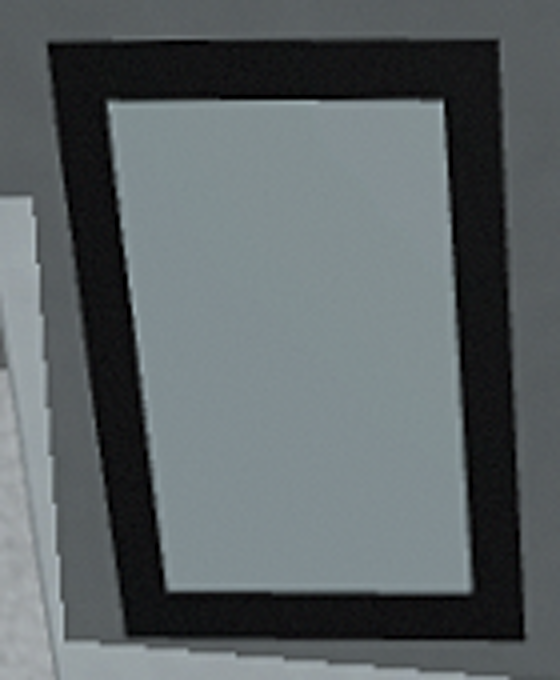

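View pics/c7.png

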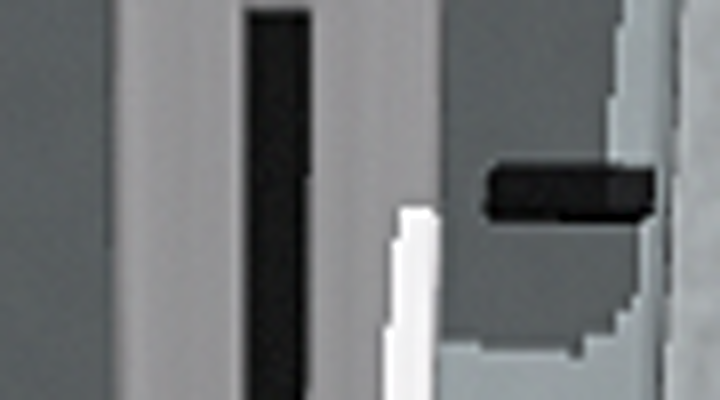

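Run:
```python
from h import *
from scipy.optimize import least_squares
np.set_printoptions(precision=4,suppress=True)
v=np.load('o1.npy');o=dict(ee_pos=v[:3],tcp_rot=v[3:]);W=cam('wrist',o);print(W[2])
obs=np.array([(137,35.5),(249.75,35),(255.75,184.5),(156.75,183.75)])
loc=np.array([(-56,76,0),(56,76,0),(56,-76,0),(-56,-76,0)])/1000
def pts(p,l): 
    Rz=R.from_euler('z',p[2]).as_matrix();return l@Rz.T+[p[0],p[1],0.046]
r=least_squares(lambda p:(proj(W,pts(p,loc))-obs).ravel(),[.45,.23,.09]);p=r.x
print(p,np.degrees(p[2]),r.fun.reshape(-1,2))
def box(cx,cy,hx,hy,z0,z1):
    return np.array([(cx+a*hx,cy+b*hy,z-.046) for a in(-1,1) for b in(-1,1) for z in(z0,z1)])
def bb(b): q=proj(W,pts(p,b));return np.r_[q.min(0),q.max(0)]
t=least_squares(lambda s:bb(box(s[0],s[1],.010,.003,.045,.057))-[340.5,70,362,77.75],[.156,.035]);print('tab',t.x,t.fun)
d=least_squares(lambda s:bb(box(s[0],s[1],.014,.010,.0595,.0995))-[298.4,144.3,328.3,169.8],[.12,-.039]);print('dim',d.x,d.fun)
for n,s,z in(('tab',t.x,.057),('dim',d.x,.0995)):print(n,pts(p,np.array([[*s,z-.046]])))
np.save('st.npy',p)
```

```text
[0.572  0.2568 0.3937]
[0.4501 0.2318 0.0796] 4.559191629001078 [[-0.2582 -0.6078]
 [ 0.0292 -0.3242]
 [ 0.6103  0.7301]
 [-0.3819  0.5164]]
tab [0.1558 0.0403] [-0.0364  0.059   0.035  -0.0612]
dim [ 0.1196 -0.0375] [-0.4981 -1.1011  0.4971  1.0319]
tab [[0.6022 0.2844 0.057 ]]
dim [[0.5723 0.204  0.0995]]
```

>>> {"method": "play_rows", "body": {
  "commands": "1 -8 24 0 7;1 -8 24 -20 14;1 -8 24 -40 21;1 -8 24 -60 28;1 -8 24 -60 35;1 -8 24 -60 42;1 -8 24 -60 49;1 -8 24 -60 56;1 -8 24 -60 63;1 -8 24 -60 70"
}}

```text
time: 1.62
ee_pos: [0.5722, 0.2023, 0.1915]
tcp_rot: [-180.0, 0.0, 165.2]
wrist_force: [-0.1, -0.0, -0.7]
opening: 0.0854
```

>>> {"method": "play_rows", "body": {
  "commands": "1 0 0 0 7;1 0 0 0 14;1 0 0 0 19.6;1 0 0 -40 19.6;1 0 0 -80 19.6;1 0 0 -105 19.6;1 0 0 -119 19.6;1 0 0 -119 19.6;1 0 0 -119 19.6"
}}

```text
time: 2.37
ee_pos: [0.5719, 0.2027, 0.0723]
tcp_rot: [-180.0, -0.1, -175.5]
wrist_force: [-0.4, -0.0, 1.4]
opening: 0.0853
```

Run:
```python
from h import *
o=get_obs();print(o['ee_pos'],o['tcp_rot'],o['time'])
im=camera('wrist')[:,:,::-1];cv2.imwrite('pics/w2.png',im)
im=camera('scene')[:,:,::-1];crop(im,340,130,460,220,6,'pics/s2.png')
```

```text
[0.5718537  0.20269508 0.07229535] [-1.79978475e+02 -5.16855355e-02 -1.75486418e+02] 2.3667
```

View pics/w2.png

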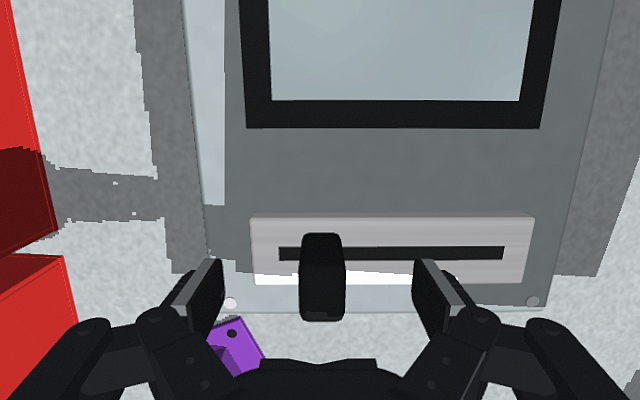

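View pics/s2.png

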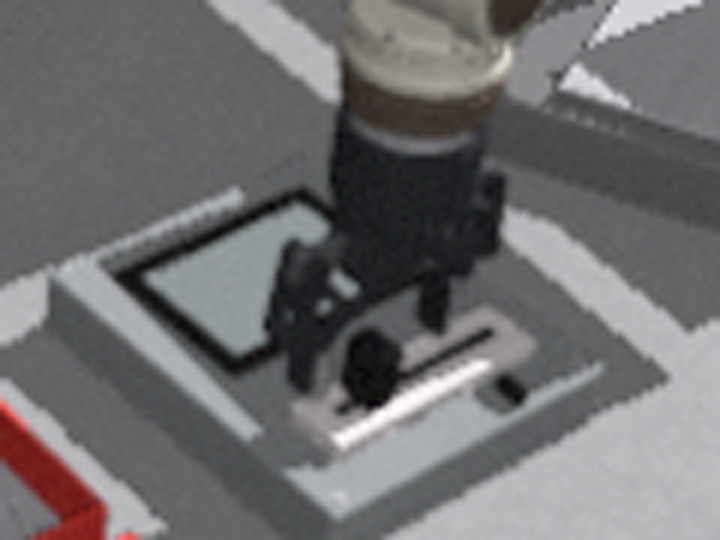

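>>> {"method": "play_rows", "body": {
  "commands": "0 0 0 0 0;0 0 0 0 0;0 0 0 0 0;0 0 0 0 0;0 0 0 0 0;0 0 0 0 0;0 0 0 0 0;0 0 0 0 0",
  "force": 20
}}

```text
time: 3.13
ee_pos: [0.5721, 0.2041, 0.0725]
tcp_rot: [180.0, 0.0, -175.4]
wrist_force: [-0.4, -0.5, 3.0]
opening: 0.0199
```

>>> {"method": "play_rows", "body": {
  "commands": "0 -0.8 10 0 0;0 -2 25 0 0;0 -3.2 40 0 0;0 -4.4 55 0 0;0 -5.4 68 0 0;0 -6 75 0 0;0 -6.2 77.7 0 0;0 -6.2 77.7 0 0;0 -6.2 77.7 0 0;0 -6.2 77.7 0 0"
}}

```text
time: 3.97
ee_pos: [0.5657, 0.2833, 0.0725]
tcp_rot: [179.9, 0.0, -175.3]
wrist_force: [-0.3, 1.7, 5.9]
opening: 0.0193
```

>>> {"method": "play_rows", "body": {
  "commands": "0.6 0 0 0 0;0.6 0 0 0 0;0.6 0 0 0 0;0.6 0 0 0 0;0.6 0 0 40 0;0.6 0 -30 80 0;0.6 0 -70 120 0;0.6 0 -100 160 0;0.6 0 -100 178 0;0.6 0 -100 178 0"
}}

```text
time: 4.8
ee_pos: [0.5669, 0.1792, 0.2576]
tcp_rot: [179.9, 0.5, -175.6]
wrist_force: [0.4, 0.8, 1.9]
opening: 0.0514
```

Run:
```python
from h import *
o=get_obs();print(o['ee_pos'],o['tcp_rot'],o['time'])
im=camera('wrist')[:,:,::-1];cv2.imwrite('pics/w3.png',im)
np.save('o3.npy',np.r_[o['ee_pos'],o['tcp_rot']])
im=camera('scene')[:,:,::-1];cv2.imwrite('pics/scene3.png',im);crop(im,340,130,460,220,6,'pics/s3.png')
im=camera('side')[:,:,::-1];cv2.imwrite('pics/side3.png',im);crop(im,200,130,320,220,6,'pics/d3.png')
```

```text
[0.56690958 0.17923819 0.25759698] [ 179.92600949    0.48330584 -175.55230249] 4.8
```

View pics/w3.png

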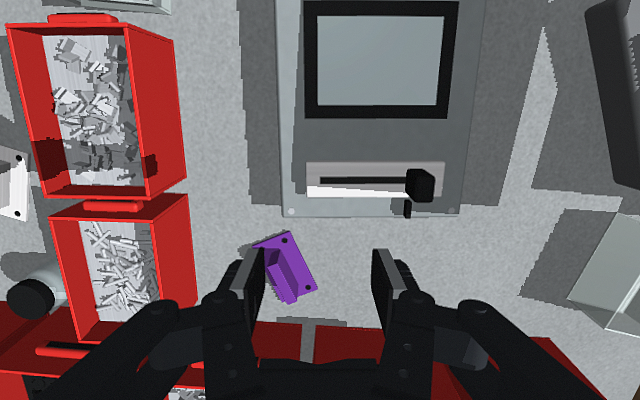

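View pics/s3.png

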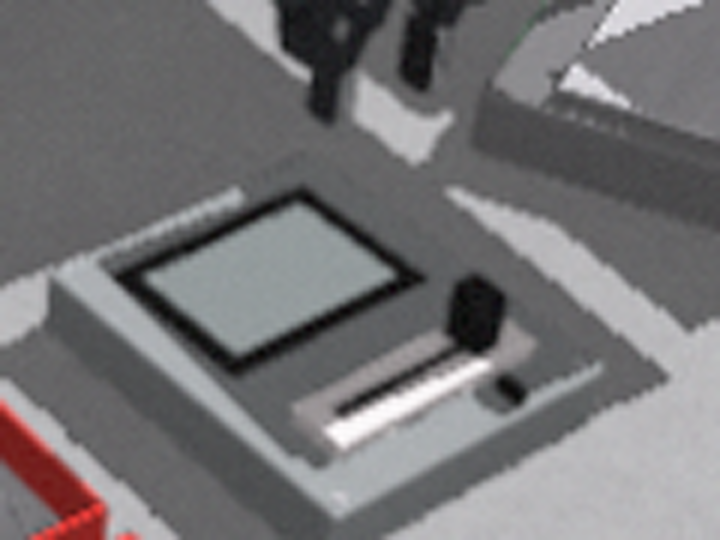

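View pics/d3.png

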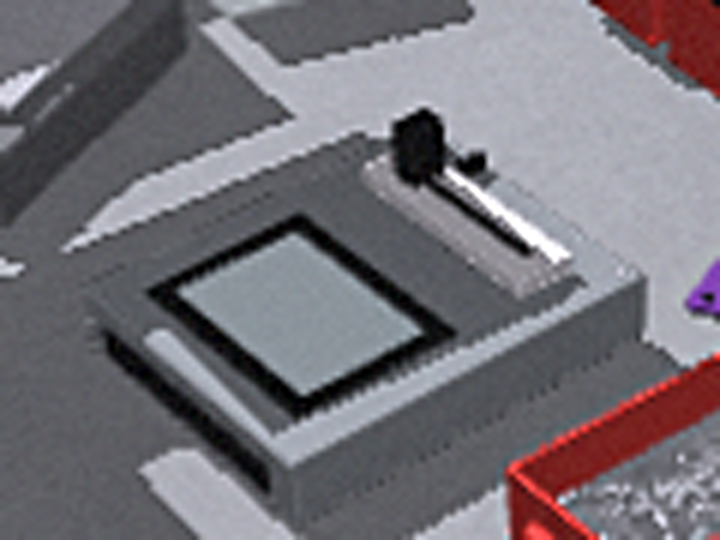

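Run:
```python
from h import *
s=cv2.imread('pics/w3.png');crop(s,390,150,450,225,8,'pics/c8.png');crop(s,290,0,480,125,4,'pics/c9.png')
```

```text
(no output)
```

View pics/c8.png

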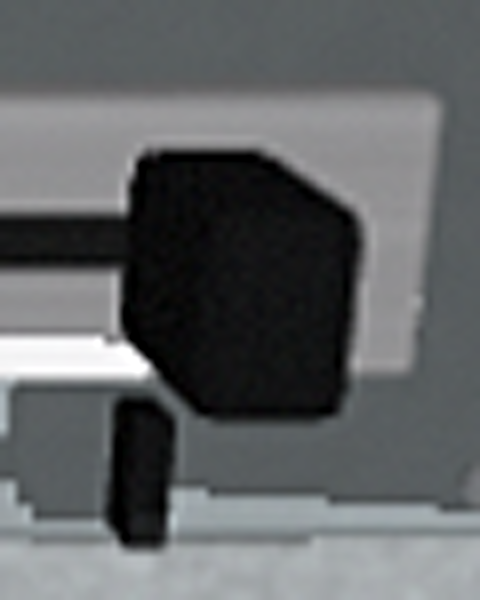

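View pics/c9.png

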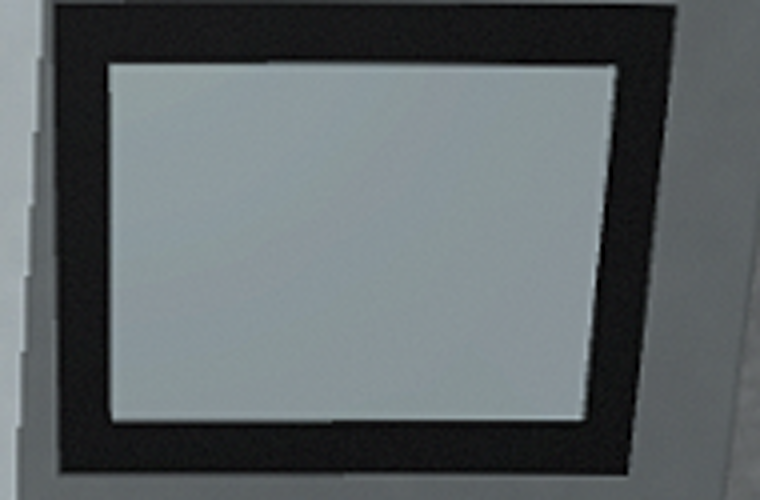

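Run:
```python
from h import *
from scipy.optimize import least_squares
np.set_printoptions(precision=4,suppress=True)
v=np.load('o3.npy');o=dict(ee_pos=v[:3],tcp_rot=v[3:]);W=cam('wrist',o);print(W[2])
obs=np.array([(303.25,1),(459,1.5),(447,118.5),(305,118)])
loc=np.array([(-56,-76,0),(-56,76,0),(56,76,0),(56,-76,0)])/1000
def pts(p,l): 
    Rz=R.from_euler('z',p[2]).as_matrix();return l@Rz.T+[p[0],p[1],0.046]
r=least_squares(lambda p:(proj(W,pts(p,loc))-obs).ravel(),[.45,.23,.09]);p=r.x
print(p,np.degrees(p[2]),r.fun.reshape(-1,2))
def box(cx,cy,hx,hy,z0,z1):
    return np.array([(cx+a*hx,cy+b*hy,z-.046) for a in(-1,1) for b in(-1,1) for z in(z0,z1)])
def bb(b): q=proj(W,pts(p,b));return np.r_[q.min(0),q.max(0)]
t=least_squares(lambda s:bb(box(s[0],s[1],.010,.003,.045,.057))-[403.4,199.6,412,218.5],[.156,.035]);print('tab',t.x,t.fun)
d=least_squares(lambda s:bb(box(s[0],s[1],.014,.010,.0595,.0995))-[405.25,168.5,435,202.25],[.12,.039]);print('dim',d.x,d.fun)
for n,s,z in(('tab',t.x,.057),('dim',d.x,.0995)):print(n,pts(p,np.array([[*s,z-.046]])))
```

```text
[0.4886 0.1727 0.4001]
[0.4498 0.2326 0.0815] 4.668441209291492 [[-0.1251 -0.5589]
 [ 0.2892 -0.2599]
 [ 0.0477  0.2241]
 [-0.217   0.7968]]
tab [0.1562 0.0402] [-0.4264 -0.5433  0.4079  0.5501]
dim [0.1197 0.0413] [-2.0656 -1.4248  1.8099  1.4082]
tab [[0.6023 0.2854 0.057 ]]
dim [[0.5658 0.2835 0.0995]]
```

>>> {"method": "play_rows", "body": {
  "commands": "0.6 20 35 0 0;0.6 40 70 0 0;0.6 55 102 0 0;0.6 55 102 0 0;0.6 55 102 0 0;0.6 55 102 0 0;0.6 55 102 0 0;0.6 55 102 0 0"
}}

```text
time: 5.62
ee_pos: [0.6204, 0.283, 0.2508]
tcp_rot: [180.0, 0.0, -175.4]
wrist_force: [-0.1, -1.1, -0.3]
opening: 0.0513
```

Run:
```python
from h import *
o=get_obs();print(o['ee_pos'],o['tcp_rot'],o['time'],o['qd'])
im=camera('wrist')[:,:,::-1];cv2.imwrite('pics/w4.png',im)
np.save('o4.npy',np.r_[o['ee_pos'],o['tcp_rot']])
W=cam('wrist',o);q=proj(W,[[.566,.284,.0995],[.602,.285,.057]]);print(q);x,y=q.mean(0).astype(int)
crop(im,x-45,max(0,y-40),x+45,y+40,8,'pics/c10.png');print(x,y)
```

```text
[0.62040988 0.2829869  0.25078046] [ 1.79995442e+02  2.56449042e-02 -1.75438312e+02] 5.6167 [-0.17555221 -0.34091761  0.30666234  0.10377461  0.04046739 -0.05098573]
[[323.76158258 127.00905483]
 [321.01718372 158.76928873]]
322 142
```

View pics/c10.png

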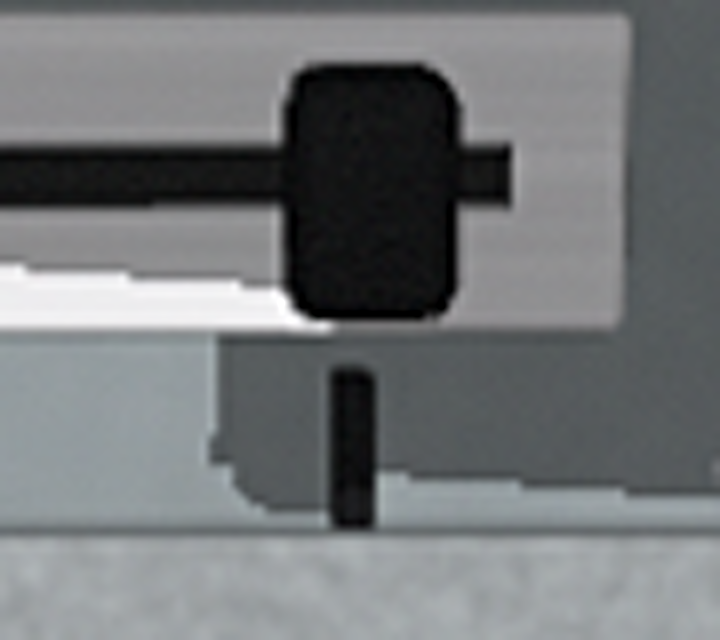

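View pics/w4.png

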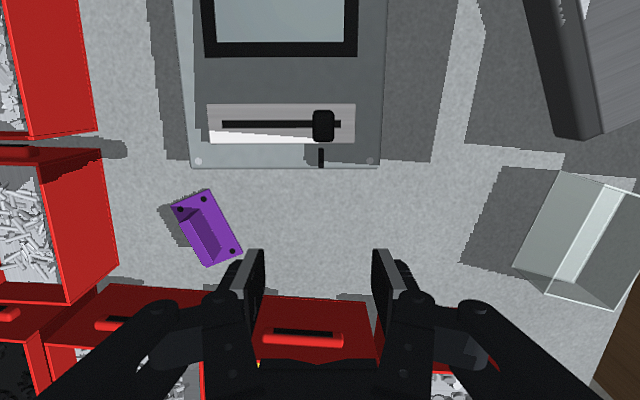

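>>> {"method": "play_rows", "body": {
  "commands": "0.9 -30 -3 -20 0;0.9 -55 -3.4 -55 0;0.9 -55 -3.4 -95 0;0.9 -55 -3.4 -135 0;0.9 -55 -3.4 -165 0;0.9 -55 -3.4 -178 0;0.9 -55 -3.4 -178 0;0.9 -55 -3.4 -178 0;0.9 -55 -3.4 -178 0"
}}

```text
time: 6.42
ee_pos: [0.5672, 0.2807, 0.0754]
tcp_rot: [179.9, 0.2, -175.4]
wrist_force: [0.4, 1.2, -0.5]
opening: 0.0766
```

>>> {"method": "play_rows", "body": {
  "commands": "0 0 0 0 0;0 0 0 0 0;0 0 0 0 0;0 0 0 0 0;0 0 0 0 0;0 0 0 0 0;0 0 0 0 0;0 0 0 0 0;0 0 0 0 0",
  "force": 20
}}

```text
time: 7.17
ee_pos: [0.566, 0.2806, 0.0729]
tcp_rot: [180.0, 0.1, -175.4]
wrist_force: [0.4, 1.1, 5.3]
opening: 0.0198
```

>>> {"method": "play_rows", "body": {
  "commands": "0.6 0 0 0 0;0.6 0 0 0 0;0.6 0 0 0 0;0.6 0 0 0 0;0.6 0 0 40 0;0.6 0 0 80 0;0.6 20 0 120 0;0.6 50 0 160 0;0.6 55 0 178 0;0.6 55 0 178 0"
}}

```text
time: 8.0
ee_pos: [0.6241, 0.2806, 0.2566]
tcp_rot: [179.8, 0.5, -175.5]
wrist_force: [-0.2, 0.5, 2.0]
opening: 0.0516
```

>>> {"method": "play_rows", "body": {
  "commands": "0.6 0 3 0 0;0.6 0 3 0 0;0.6 0 3 0 0"
}}

```text
time: 8.25
ee_pos: [0.62, 0.2834, 0.2485]
tcp_rot: [-179.9, -0.2, -175.4]
wrist_force: [-0.6, -0.2, -1.6]
opening: 0.0512
```

Run:
```python
from h import *
o=get_obs();print(o['ee_pos'],o['tcp_rot'],o['time'])
im=camera('wrist')[:,:,::-1];cv2.imwrite('pics/w5.png',im)
x,y=322,142
crop(im,x-45,max(0,y-40),x+45,y+40,8,'pics/c11.png')
g=im.max(2)
for r in (115,125,150,160):print(r,g[r,300:345])
```

```text
[0.61999872 0.28337898 0.24846213] [-1.79945863e+02 -1.57801707e-01 -1.75375186e+02] 8.25
115 [146 146 146 145 144 145 146 151 144  67   9  13  22  22  22  22  22  22
  21  19  23  23  20  21  22  18  21  20  19   6  47 151 150 145 144 143
 145 145 145 146 145 143 145 145 143]
125 [ 26  27  24  24  22  21  24  22  25  15  19  20  23  19  19  19  21  19
  19  23  22  20  17  20  22  22  20  22  18  17  17  19  23  21  23  26
  22  23  22  15  39 151 150 147 145]
150 [160 158 160 168 105  87  91  96  94  94  94  94  92  94  91  94  94  88
  29   2   2   6   3  42  89  92  93  92  91  92  91  93  93  93  92  92
  92  91  92  91  90  91  91  91  91]
160 [155 159 164  98  82  85  88  91  93  93  92  92  91  93  91  92  97  81
  31  16  21  16  16  45  94  97  93  92  93  92  94  92  91  92  93  90
  92  91  92  93  92  92  93  91  91]
```

View pics/c11.png

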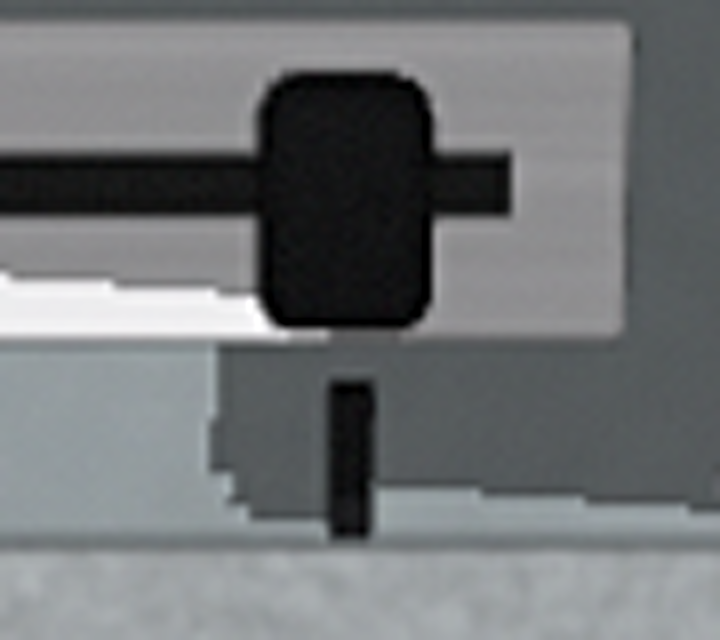

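Run:
```python
from h import *
from scipy.optimize import least_squares
o=get_obs();W=cam('wrist',dict(ee_pos=np.array([.61999872,.28337898,.24846213]),tcp_rot=[-179.945863,-.1578,-175.375]))
for yaw in(4.5,4.6,4.7):
    a=np.radians(yaw);ex=np.array([np.cos(a),np.sin(a),0]);ey=np.array([-np.sin(a),np.cos(a),0])
    c=np.array([.45,.232,0])
    def f(s,xc,z,hy,L,Rr,row): # edges of top at row -> solve mid
        pass
    # dimmer: top edges at mid block ; tab: top edges
    d=back(W,[(309.0,115),(330.3,115)],.0995)-c   # index coords
    t=back(W,[(317.8,155),(323.05,155)],.057)-c
    print(yaw,(d@ey).round(4),(d@ey).mean().round(4),(t@ey).round(4),(t@ey).mean().round(4), (d@ex).mean().round(3),(t@ex).mean().round(3))
```

```text
4.5 [0.0299 0.0485] 0.0392 [0.0377 0.0432] 0.0405 0.108 0.15
4.6 [0.0297 0.0484] 0.039 [0.0375 0.0429] 0.0402 0.108 0.15
4.7 [0.0295 0.0482] 0.0389 [0.0372 0.0426] 0.0399 0.109 0.151
```

>>> {"method": "play_rows", "body": {
  "commands": "0.9 -30 -1 -20 0;0.9 -55 -1.8 -55 0;0.9 -55 -1.8 -95 0;0.9 -55 -1.8 -135 0;0.9 -55 -1.8 -165 0;0.9 -55 -1.8 -178 0;0.9 -55 -1.8 -178 0;0.9 -55 -1.8 -178 0;0.9 -55 -1.8 -178 0"
}}

```text
time: 9.05
ee_pos: [0.5668, 0.282, 0.0748]
tcp_rot: [179.9, 0.2, -175.4]
wrist_force: [0.1, -0.4, 0.9]
opening: 0.0767
```

>>> {"method": "play_rows", "body": {
  "commands": "0 0 0 0 0;0 0 0 0 0;0 0 0 0 0;0 0 0 0 0;0 0 0 0 0;0 0 0 0 0;0 0 0 0 0;0 0 0 0 0;0 0 0 0 0",
  "force": 20
}}

```text
time: 9.8
ee_pos: [0.566, 0.2816, 0.0728]
tcp_rot: [180.0, 0.0, -175.4]
wrist_force: [-0.6, -1.1, 5.8]
opening: 0.0198
```

>>> {"method": "play_rows", "body": {
  "commands": "0.6 0 0 0 0;0.6 0 0 0 0;0.6 0 0 0 0;0.6 0 0 0 0;0.6 0 0 40 0;0.6 0 0 80 0;0.6 20 2 120 0;0.6 50 2 160 0;0.6 55 2 178 0;0.6 55 2 178 0"
}}

```text
time: 10.63
ee_pos: [0.6241, 0.2839, 0.2567]
tcp_rot: [179.8, 0.5, -175.5]
wrist_force: [-0.3, -0.7, 0.3]
opening: 0.0515
```

>>> {"method": "play_rows", "body": {
  "commands": "0.6 0 0 0 0;0.6 0 0 0 0;0.6 0 0 0 0;0.6 0 0 0 0"
}}

```text
time: 10.97
ee_pos: [0.6199, 0.2834, 0.2489]
tcp_rot: [-180.0, -0.1, -175.4]
wrist_force: [0.4, -0.3, 0.2]
opening: 0.0509
```

Run:
```python
from h import *
o=get_obs();print(o['ee_pos'],o['tcp_rot'],o['time'])
im=camera('wrist')[:,:,::-1];cv2.imwrite('pics/w6.png',im)
x,y=322,142
crop(im,x-45,max(0,y-40),x+45,y+40,8,'pics/c12.png')
g=im.max(2).astype(float)
def edges(r,bgL,bgR):
    row=g[r];i0=320
    l=i0
    while row[l]<0.3*bgL:l-=1
    rr=i0
    while row[rr]<0.3*bgR:rr+=1
    L=l+0.5-(1-(row[l]-15)/(bgL-15)) ; Rr=rr-0.5+(1-(row[rr]-15)/(bgR-15)); return L,Rr
W=cam('wrist',o)
a=np.radians(4.6);ey=np.array([-np.sin(a),np.cos(a),0]);c=np.array([.45,.232,0])
for r in(113,115,117):
    e=edges(r,145,147);print(e,((back(W,[(e[0],r),(e[1],r)],.0995)-c)@ey))
for r in(150,155,160):
    e=edges(r,92,92);print(e,((back(W,[(e[0],r),(e[1],r)],.057)-c)@ey))
```

```text
[0.6199269  0.28336443 0.24885295] [-1.79952974e+02 -1.36586428e-01 -1.75383593e+02] 10.9667
(np.float64(310.89230769230767), np.float64(330.27272727272725)) [0.03140463 0.04834164]
(np.float64(309.89230769230767), np.float64(331.25757575757575)) [0.03052074 0.04922364]
(np.float64(309.7692307692308), np.float64(331.79545454545456)) [0.03040281 0.04971666]
(np.float64(317.33116883116884), np.float64(323.1753246753247)) [0.03700067 0.04303793]
(np.float64(317.7077922077922), np.float64(323.0974025974026)) [0.03739417 0.04298657]
(np.float64(317.7077922077922), np.float64(323.07142857142856)) [0.03739865 0.04298898]
```

View pics/c12.png

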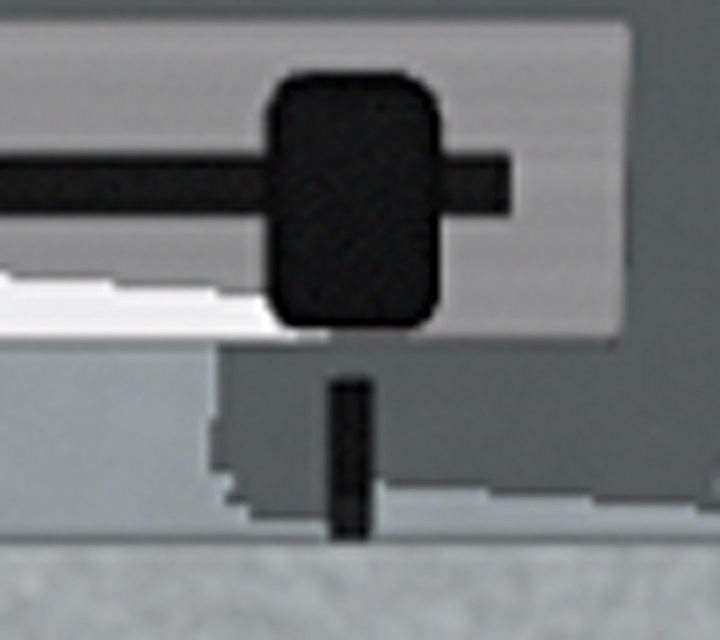

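>>> {"method": "play_rows", "body": {
  "commands": "1 0 -35 0 -2;1 0 -75 0 -4;1 0 -116 0 -6;1 0 -157 0 -8;1 0 -198 0 -10;1 0 -239 0 -12;1 0 -280 0 -14;1 0 -321 0 -16;1 0 -362 0 -17.6;1 0 -403 0 -17.6"
}}

```text
time: 11.85
ee_pos: [0.6199, -0.1212, 0.2501]
tcp_rot: [180.0, -0.0, 166.9]
wrist_force: [0.1, -0.5, -0.5]
opening: 0.0859
```

>>> {"method": "play_rows", "body": {
  "commands": "1 0 -41 0 0;1 0 -80 -20 0;1 0 -104 -30 0;1 0 -104 -30 0;1 0 -104 -30 0;1 0 -104 -30 0"
}}

```text
time: 12.35
ee_pos: [0.6205, -0.223, 0.2203]
tcp_rot: [180.0, -0.0, 167.0]
wrist_force: [0.1, 0.3, 0.2]
opening: 0.0849
```

Run:
```python
from h import *
o=get_obs();print(o['ee_pos'],o['tcp_rot'],o['time'])
im=camera('wrist')[:,:,::-1];cv2.imwrite('pics/w7.png',im)
np.save('o7.npy',np.r_[o['ee_pos'],o['tcp_rot']])
W=cam('wrist',o);q=proj(W,[[.6225,-.2235,.006]]);print(q);x,y=q[0].astype(int)
crop(im,x-80,y-60,x+80,y+60,5,'pics/c13.png');print(x,y)
```

```text
[ 0.62047765 -0.22299763  0.22031947] [ 1.79981098e+02 -2.29727204e-02  1.66994374e+02] 12.35
[[317.92237928 173.56167861]]
317 173
```

View pics/w7.png

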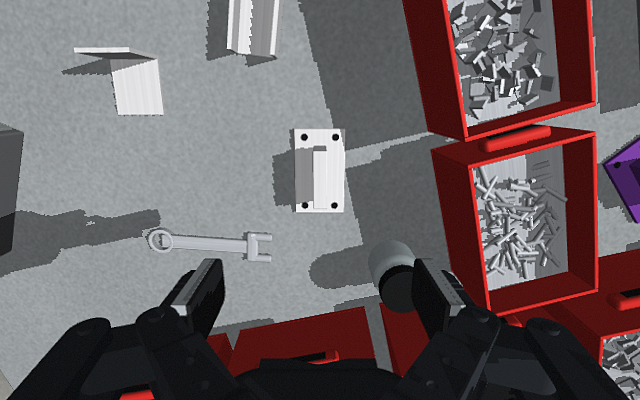

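View pics/c13.png

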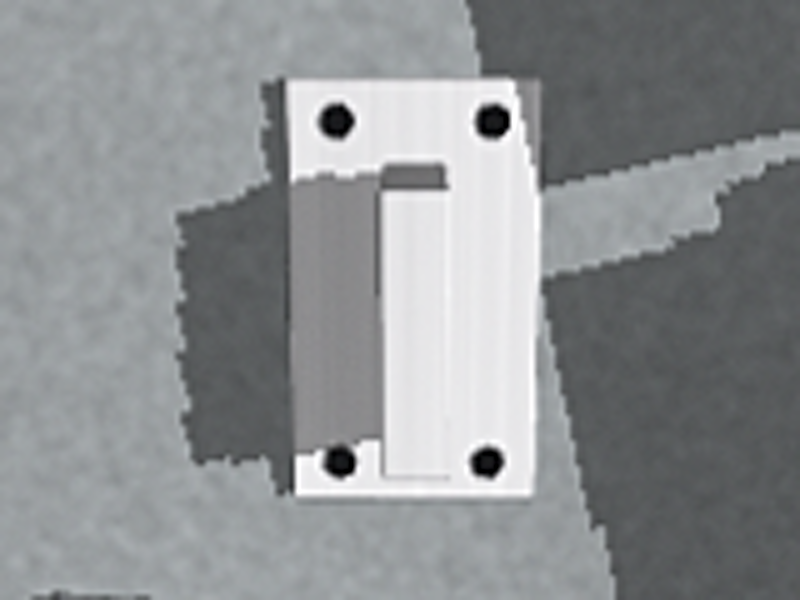

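Run:
```python
from h import *
np.set_printoptions(precision=4,suppress=True)
v=np.load('o7.npy');W=cam('wrist',dict(ee_pos=v[:3],tcp_rot=v[3:]))
f=lambda a:np.array(a)/5+[237,113]-.4
b=back(W,f([(288,78),(541,78),(533,497),(295,497)]),.006);r=back(W,f([(381,188),(448,188),(448,478),(381,478)]),.046)
for q in(b,r):
    d=(q[2]+q[3]-q[0]-q[1])[:2];print(q,q.mean(0),np.degrees(np.arctan2(d[1],d[0])),np.linalg.norm(d)/2)
```

```text
[[ 0.5679 -0.2373  0.006 ]
 [ 0.5802 -0.1839  0.006 ]
 [ 0.6738 -0.205   0.006 ]
 [ 0.6613 -0.2592  0.006 ]] [ 0.6208 -0.2213  0.006 ] -12.950485225152237 0.09594081523159942
[[ 0.59   -0.2212  0.046 ]
 [ 0.5929 -0.2084  0.046 ]
 [ 0.6514 -0.2214  0.046 ]
 [ 0.6483 -0.2349  0.046 ]] [ 0.6206 -0.2215  0.046 ] -12.880195548670471 0.05989216422796162
```

>>> {"method": "play_rows", "body": {
  "commands": "1 0 1 -35 0;1 0 1.5 -75 0;1 0 1.5 -115 0;1 0 1.5 -150 0;1 0 1.5 -180 0;1 0 1.5 -198 0;1 0 1.5 -204 0;1 0 1.5 -204 0;1 0 1.5 -204 0;1 0 1.5 -204 0"
}}

```text
time: 13.23
ee_pos: [0.6221, -0.2219, 0.0187]
tcp_rot: [-180.0, 0.2, 167.0]
wrist_force: [-0.4, 0.7, 1.0]
opening: 0.0855
```

>>> {"method": "play_rows", "body": {
  "commands": "0 0 0 0 0;0 0 0 0 0;0 0 0 0 0;0 0 0 0 0;0 0 0 0 0;0 0 0 0 0;0 0 0 0 0;0 0 0 0 0;0 0 0 0 0;0 0 0 0 0",
  "force": 60
}}

```text
time: 14.07
ee_pos: [0.6209, -0.2221, 0.0165]
tcp_rot: [-180.0, 0.0, 167.0]
wrist_force: [-0.1, -0.7, 2.5]
opening: 0.013
```

>>> {"method": "play_rows", "body": {
  "commands": "0 0 0 15 0;0 0 0 40 0;0 0 0 75 0;0 0 0 115 0;0 0 0 155 0;0 0 0 190 0;0 0 0 200 0;0 0 0 200 0;0 0 0 200 0"
}}

```text
time: 14.82
ee_pos: [0.621, -0.222, 0.2156]
tcp_rot: [180.0, -0.0, 167.0]
wrist_force: [0.8, -1.1, -1.3]
opening: 0.0133
```

Run:
```python
from h import *
o=get_obs();print(o['ee_pos'],o['tcp_rot'],o['time'],o['wrist_force'],o['opening'])
im=camera('wrist')[:,:,::-1];cv2.imwrite('pics/w8.png',im)
im=camera('side')[:,:,::-1];cv2.imwrite('pics/side8.png',im)
W=cam('side');x,y=proj(W,[o['ee_pos']])[0].astype(int);print(x,y)
crop(im,x-60,y-60,x+60,y+60,5,'pics/c14.png')
```

```text
[ 0.62095256 -0.22201251  0.21559988] [ 1.79997603e+02 -1.22760554e-02  1.67002369e+02] 14.8167 [ 0.76510839 -1.06619982 -1.34342575] 0.01332203515744063
383 192
```

View pics/c14.png

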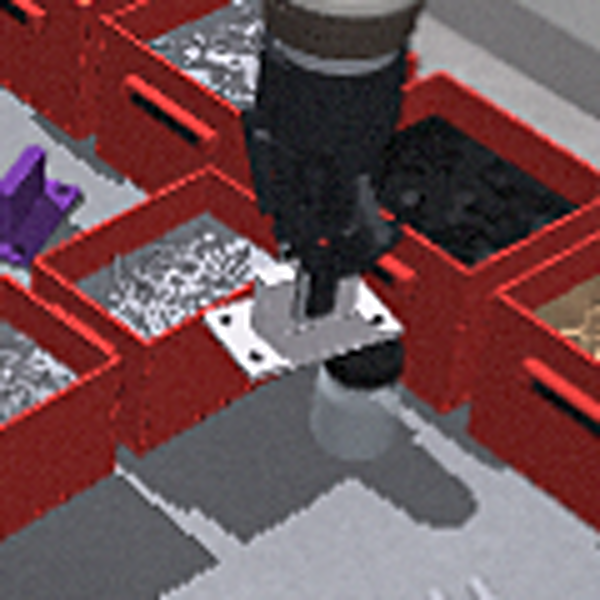

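View pics/w8.png

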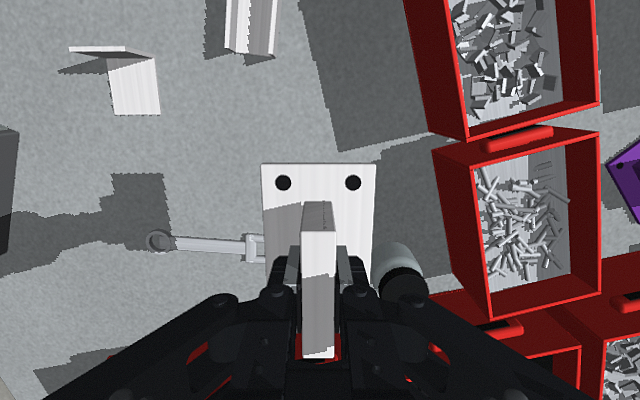

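>>> {"method": "play_rows", "body": {
  "commands": "0 -5 15 0 -5;0 -15 45 0 -11;0 -28 80 0 -17;0 -42 118 0 -24;0 -56 156 0 -31;0 -70 194 0 -38;0 -84 232 0 -45;0 -98 270 0 -52;0 -112 308 0 -59;0 -126 346 0 -66"
}}

```text
time: 15.75
ee_pos: [0.497, 0.1152, 0.2142]
tcp_rot: [-179.8, -0.0, 102.7]
wrist_force: [0.1, 0.3, -2.0]
opening: 0.0131
```

>>> {"method": "play_rows", "body": {
  "commands": "0 -14 36 0 -5.5;0 -28 70 0 -6.5;0 -38 94 0 -6.5;0 -43 105 0 -6.5;0 -45 108 0 -6.5;0 -45 108 0 -6.5;0 -45 108 0 -6.5;0 -45 108 0 -6.5"
}}

```text
time: 16.42
ee_pos: [0.4542, 0.2206, 0.2159]
tcp_rot: [-180.0, 0.0, 96.5]
wrist_force: [0.1, -1.2, -0.9]
opening: 0.0132
```

Run:
```python
from h import *
o=get_obs();print(o['ee_pos'],o['tcp_rot'],o['time'],o['wrist_force'],o['opening'])
np.save('o9.npy',np.r_[o['ee_pos'],o['tcp_rot']])
im=camera('wrist')[:,:,::-1];cv2.imwrite('pics/w9.png',im)
im=camera('scene')[:,:,::-1];cv2.imwrite('pics/scene9.png',im)
crop(im,320,100,460,220,5,'pics/c15.png')
```

```text
[0.45419146 0.22061753 0.21589352] [-1.79969827e+02  2.66765582e-02  9.64554102e+01] 16.4167 [ 0.06533116 -1.15419501 -0.94912874] 0.013193964062620928
```

View pics/w9.png

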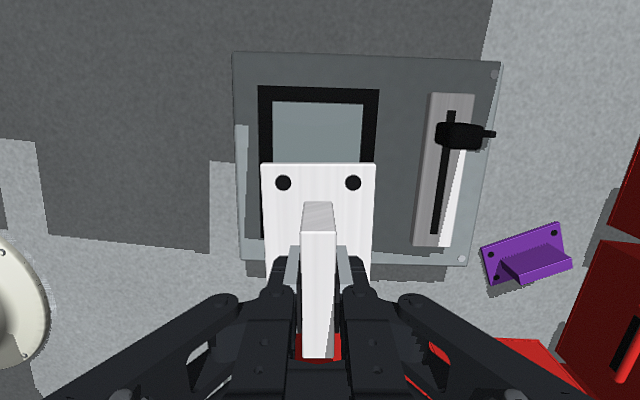

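View pics/c15.png

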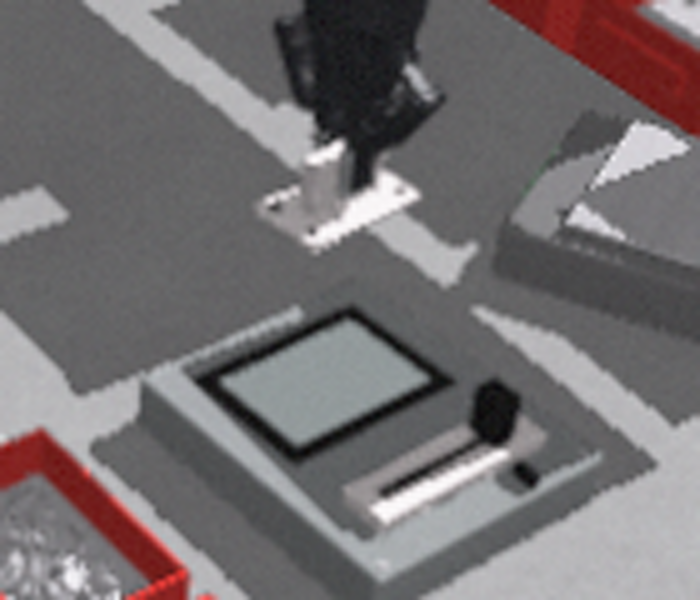

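>>> {"method": "play_rows", "body": {
  "commands": "0 -4 11.5 0 -1.9;0 -4 11.5 0 -1.9;0 -4 11.5 -25 -1.9;0 -4 11.5 -55 -1.9;0 -4 11.5 -80 -1.9;0 -4 11.5 -98 -1.9;0 -4 11.5 -105 -1.9;0 -4 11.5 -108 -1.9;0 -4 11.5 -108 -1.9;0 -4 11.5 -108 -1.9"
}}

```text
time: 17.35
ee_pos: [0.4504, 0.2334, 0.1096]
tcp_rot: [179.9, -0.0, 94.6]
wrist_force: [-0.0, -0.3, -0.8]
opening: 0.0132
```

>>> {"method": "play_rows", "body": {
  "commands": "0 0 0 -8 0;0 0 0 -18 0;0 0 0 -26 0;0 0 0 -30 0;0 0 0 -30 0;0 0 0 -30 0;0 0 0 -30 0"
}}

```text
time: 17.93
ee_pos: [0.4499, 0.2334, 0.0785]
tcp_rot: [180.0, -0.0, 94.6]
wrist_force: [0.5, -0.3, -0.9]
opening: 0.0134
```

Run:
```python
from h import *
o=get_obs();print(o['ee_pos'],o['tcp_rot'],o['time'],o['wrist_force'],o['opening'])
np.save('oa.npy',np.r_[o['ee_pos'],o['tcp_rot']])
im=camera('wrist')[:,:,::-1];cv2.imwrite('pics/wa.png',im)
im=camera('scene')[:,:,::-1];cv2.imwrite('pics/scenea.png',im)
crop(im,330,120,460,220,6,'pics/c16.png')
im=camera('side')[:,:,::-1];cv2.imwrite('pics/sidea.png',im)
crop(im,200,120,320,220,6,'pics/c17.png')
```

```text
[0.44987702 0.23337667 0.07853108] [ 1.79984618e+02 -5.95830577e-03  9.46420000e+01] 17.9333 [ 0.48805127 -0.25789812 -0.88911871] 0.01343782010334779
```

View pics/wa.png

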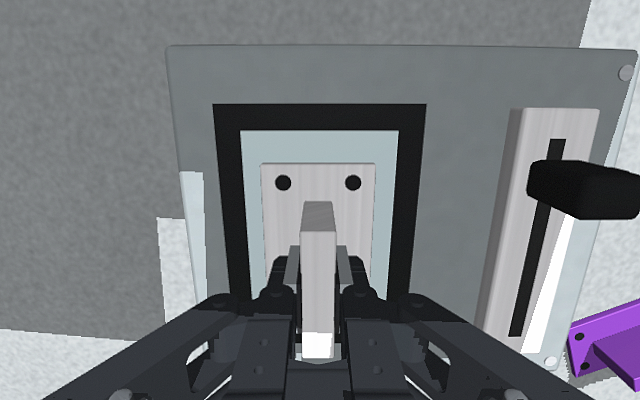

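View pics/c16.png

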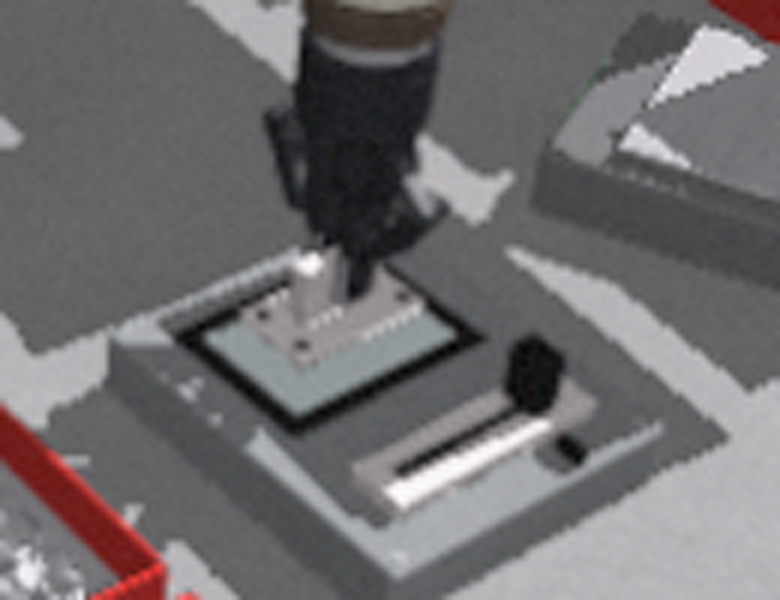

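View pics/c17.png

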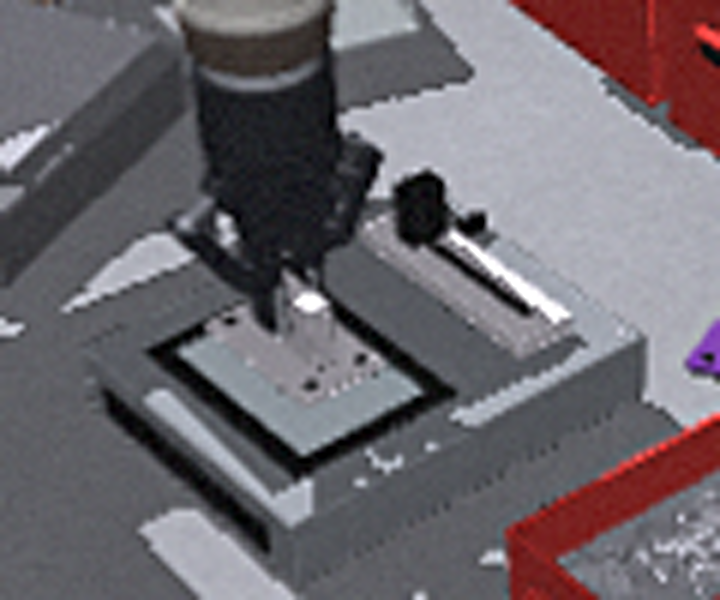

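Run:
```python
from h import *
v=np.load('oa.npy');W=cam('wrist',dict(ee_pos=v[:3],tcp_rot=v[3:]))
a=np.radians(4.6);ex=np.array([np.cos(a),np.sin(a),0]);ey=np.array([-np.sin(a),np.cos(a),0])
b=back(W,[(213,104),(427,104)],.046); g=back(W,[(240,130),(398,130)],.046); p=back(W,[(261,163),(376,163)],.068)
for n,q,h in(('border',b,.076),('glass',g,.062),('plate',p,.048)):
    m=q.mean(0)-ey*h;d=q[1]-q[0];print(n,m,np.linalg.norm(d),np.degrees(np.arctan2(d[1],d[0])))
```

```text
border [0.45001374 0.23153969 0.046     ] 0.1117964400426066 4.682137088066863
glass [0.44947255 0.23207164 0.046     ] 0.08424719585314817 4.677432376923742
plate [0.44915451 0.23235633 0.068     ] 0.05518074195614649 4.675022033932995
```

```bash
python3 -c "
from workcell import *
print(get_obs()['ee_pos'],get_obs()['opening']);print(job_done())"
```

```text
[0.4499848  0.23343512 0.07871308] 0.013085913870815697
the job is handed in; nothing more can be done
None
```

The dimmer is set and the T-bracket was still being held over the middle of the window when I handed the job in, at about 18 s of the 59 s allowed.

- **Dimmer:** I gripped the grip and slid it to the tab, then corrected it twice (first about 1.5 mm too far, then about 1.2 mm short). The close-up after the second correction put it at 40.0 mm along the track and the tab at 40.2 mm. I did not measure it again after that, but the scene and side pictures taken with the bracket over the window show the grip still level with the tab.
- **Bracket:** I picked up the white aluminium T by its rib, not the purple or yellow ones, and carried it with its underside about 0.2 m above the table, well over the bins. At the end its centre was within about 1 mm of the window's middle, level, with its long side along the window's long side to within about 0.1°.
- **Height above the glass:** the arm's reading gives about 16 mm. The plate's size in the wrist picture suggests up to 2 mm lower, so about 14–16 mm.
- **Contact:** wrist force readings stayed under about 6 N, with no sign of the bracket touching the station. The other objects in the last views appear unmoved, but I did not measure them.

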